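Put the lids back on the condiment crocks

TASK

The washed condiment crocks are standing open on the prep shelf: put each of the four ceramic lids back on its own crock, the one of the same size and glaze, so that every lid sits fully down and level in the mouth. Set the lids down, do not drop them, and leave the crocks, the measuring cup and the bamboo steamer lid standing where they are.

Things in the scene. Friction and masses are not known exactly. Their poses are not given: they have to be found in the camera images.
- big_brown_lid: larger dark brown ceramic crock lid, 104 mm across, 140 g, lying knob up on the shelf (z = 0). Origin: centre of the underside; z up. Above it: 0-9 mm a plug tapering from 84 mm across down to 74 mm, which centres it in the mouth; 9-14 mm the plate's edge, rising to 18 mm at the knob; 18-45 mm the upright round knob, 26 mm across (slightly waisted at its foot).
- small_brown_lid: smaller dark brown ceramic crock lid, 76 mm across, 80 g, lying knob up on the shelf (z = 0). Origin: centre of the underside; z up. Above it: 0-9 mm a plug tapering from 56 mm across down to 46 mm, which centres it in the mouth; 9-14 mm the plate's edge, rising to 18 mm at the knob; 18-45 mm the upright round knob, 22 mm across (slightly waisted at its foot).
- big_green_lid: larger pale grey-green ceramic crock lid, 104 mm across, 140 g, lying knob up on the shelf (z = 0). Origin: centre of the underside; z up. Above it: 0-9 mm a plug tapering from 84 mm across down to 74 mm, which centres it in the mouth; 9-14 mm the plate's edge, rising to 18 mm at the knob; 18-45 mm the upright round knob, 26 mm across (slightly waisted at its foot).
- small_green_lid: smaller pale grey-green ceramic crock lid, 76 mm across, 80 g, lying knob up on the shelf (z = 0). Origin: centre of the underside; z up. Above it: 0-9 mm a plug tapering from 56 mm across down to 46 mm, which centres it in the mouth; 9-14 mm the plate's edge, rising to 18 mm at the knob; 18-45 mm the upright round knob, 22 mm across (slightly waisted at its foot).
- big_brown_crock: larger dark brown ceramic crock, empty, open, loose, 480 g: round, 112 mm across the belly, 102 mm across the rim, mouth 90 mm wide, 76 mm tall. Origin: centre of its underside; z up. With its lid home the plate rests on the rim and the lid's origin is on the crock's axis, 67 mm above the crock's origin.
- small_brown_crock: smaller dark brown ceramic crock, empty, open, loose, 280 g: round, 84 mm across the belly, 74 mm across the rim, mouth 62 mm wide, 62 mm tall. Origin: centre of its underside; z up. With its lid home the plate rests on the rim and the lid's origin is on the crock's axis, 53 mm above the crock's origin.
- big_green_crock: larger pale grey-green ceramic crock, empty, open, loose, 480 g: round, 112 mm across the belly, 102 mm across the rim, mouth 90 mm wide, 76 mm tall. Origin: centre of its underside; z up. With its lid home the plate rests on the rim and the lid's origin is on the crock's axis, 67 mm above the crock's origin.
- small_green_crock: smaller pale grey-green ceramic crock, empty, open, loose, 280 g: round, 84 mm across the belly, 74 mm across the rim, mouth 62 mm wide, 62 mm tall. Origin: centre of its underside; z up. With its lid home the plate rests on the rim and the lid's origin is on the crock's axis, 53 mm above the crock's origin.
- measuring_cup: bystander: an off-white plastic measuring cup with red marks, 72 mm across the rim, 74 mm tall, its handle reaching 61 mm from its axis along its y axis; loose, about 70 g, standing among the crocks and lids. Origin: centre of its underside.
- bamboo_lid: bystander: a round tan woven-bamboo steamer lid, 163 mm across, 48 mm tall with its loop handle; loose, 160 g, on the shelf beyond the crocks. Origin: centre of its underside.
Not all that is in view belongs to the job. What is shaped like the big_green_crock but pink or purple is not meant. What is shaped like the big_green_lid but orange is not meant.

How it is judged:
By the outcome, as a careful person would: the job done as asked, in the order asked, and still so for the second after the job is handed in, with the robot touching nothing.
It also fails if it takes over 96 s, if anything falls off the work surface, if the arm or the gripper's body presses on something with over 40 N, if the wrist force passes 120 N, or if a joint passes its speed limit or range.

ROBOT

A 6-joint arm with a two-finger parallel gripper is mounted at the origin on the work surface. World frame = base frame: x ahead of the robot, y to its left, z up, the work surface at z = 0. Lengths are in mm, angles in rad, forces in N, time in s.
With the tool pointing down it reaches from about 275 to 725 mm from the base axis. Payload 5.6 kg.
Tool frame: the origin (TCP) lies midway between the tips of the shut fingers; the grasp point (between the pads) lies 19 mm behind it; z points along the fingers, y is the line along which they close (so a half turn about z gives the same grasp; the last joint's range is limited). The gripper opens to 85 mm and grips with 20 to 120 N. Pads are 22 mm wide; open, the fingers measure 114 mm over their backs; the gripper's body (76 mm by 85 mm) begins 54 mm behind the grasp point. The pads swing forward as they close: fully open they stand 13 mm farther back than shut.
Start: joints at [-0.946, 0.255, 0.108, 0, -1.424, -0.285], TCP at [183.333, -518.538, 231.283] pointing down, gripper open.
Joint ranges: [-2.95, 2.95], [-1.21, 1.97], [-1.09, 1.5], [-2.87, 1.71], [-2.94, -0.07], [-3.05, 3.05]. Speed limits (rad/s): [2.57, 2.57, 3.14, 3.14, 3.14, 3.14].

INTERFACE

Orientations are given as a unit quaternion [w, x, y, z].
In Python, from rig import manip, planner, optics, job gives the robot as it stands. Calls block until the motion is done:
- manip.move_ptp(position, orientation): joint-space move of the TCP to a pose.
- manip.move_straight(position, rotation=None, speed=150, threshold=None): straight line of the TCP; rotation=None keeps the orientation; speed is the mean speed in mm/s. With threshold (N) it stops when the force on the tool has changed by that much, and returns True; else False.
- manip.move_j(angles): joint-space move.
- manip.move_gripper(opening, grasp_force=None): finger opening in mm; grasp_force is the grip in N (None keeps the last); returns when the fingers have stopped.
- manip.pause(seconds).
- planner.solve_ik(position, orientation): joint angles nearest the present ones, or None.
- manip.read_state(): the state.
- optics.snapshot(name): name is "side" or "top" or "wrist"; returns a dict with "image" (420x560x3 uint8, red, green, blue), "depth" (420x560 float32, mm along the optical axis (not along the pixel's ray), 0 where there is no reading), "fx", "fy", "cx", "cy" (pixels), "R" (3x3) and "t" (3): a world point X has camera coordinates R X + t. Camera axes: x right, y down, z forward; pixel columns grow to the right and rows downward; lengths in mm; the calibration is good to about 2 mm. The wrist camera is an equidistant fisheye: a pixel r from the principal point sees the ray r / f radians off the axis. A picture is of the moment at which its call begins.
A pose or a line that the arm cannot do raises manip.Unreachable and nothing moves.
- job.job_done(): hands the job in; it is judged then, once.
The state is a dict: "clock": time; "joint_positions": joint angles; "joint_velocities": joint speeds; "tau": joint torques, N m; "tcp_pos": TCP position; "tool_rot": TCP orientation; "contact_force": force on the tool from outside, world axes, zero at the start; "moment": the same for the moment, N m; "grip_width": finger opening in mm; "grasp_force": force on a finger pad.
Only numpy, scipy, OpenCV 4.12 (cv2) and the standard library are available. Lean on these libraries where they do the work, as an engineer would, in place of code of your own. Each camera call takes 0.05 s, during which the arm holds its last target. There are 200 camera calls.

## Working session

There is one attempt and no reset: what is moved stays moved. The work goes in short steps, each a Python script; the robot and the scene stay as the last script left them, time stands still between calls to the robot, and variables do not carry over. Pictures are saved under pics/ and viewed, at most 14 in all, crops included, and the job is handed in when it is done.

```bash
mkdir -p pics; ls; python3 - <<'E'
from rig import manip, planner, optics, job
import cv2,numpy as np
for n in ("top","side"):
    s=optics.snapshot(n); cv2.imwrite(f"pics/{n}0.png",s["image"][:,:,::-1])
    np.savez(f"{n}0.npz",**s)
    print(n,s["fx"],s["fy"],s["cx"],s["cy"],s["R"],s["t"])
st=manip.read_state();print(st["clock"],st["tool_rot"],st["grip_width"])
E
```

```text
pics
top 492.05740284759645 492.05740284759645 278.2667415984828 211.59311652694188 [[-0.02031666 -0.99977091  0.0067355 ]
 [-0.98532077  0.01887997 -0.16966594]
 [ 0.1694999  -0.01008367 -0.98547862]] [  23.87236096  513.80889246 1532.61107616]
side 485.0561369533337 485.0561369533337 272.21914634559363 208.75766004768067 [[-0.92761159 -0.37304204 -0.01940053]
 [-0.21968305  0.58679874 -0.77936294]
 [ 0.30211935 -0.71868413 -0.62627232]] [ 467.17738365  129.05121904 1074.15545232]
0.1 [-1.85438607e-04 -1.69047139e-01  9.85607584e-01  8.48938922e-04] 85.4887157526318
```

View pics/top0.png

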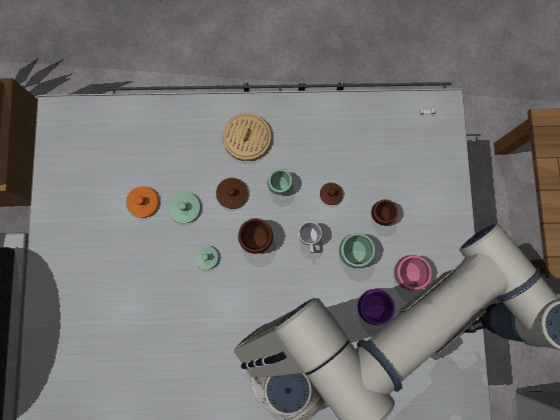

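View pics/side0.png

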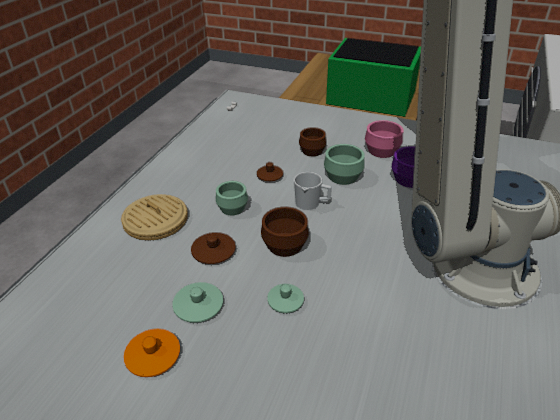

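The pictures show, in the top view:
- **Lids:** big green (184,208), orange decoy (142,202), small green (206,258), big brown (232,193), small brown (331,193).
- **Crocks:** big brown (255,236), small brown (385,212), big green (358,250), small green (280,182). The pink (413,272) and purple (376,307) ones are decoys.
- **Bystanders:** cup (310,235), bamboo lid (247,137).

I'll measure knob tops and rims next, using both views.

```bash
cat > meas.py <<'E'
import numpy as np, cv2
def cloud(s):
    v,u=np.mgrid[:420,:560]; d=s["depth"].astype(float)
    c=np.stack([(u-s["cx"])/s["fx"]*d,(v-s["cy"])/s["fy"]*d,d],-1)
    P=(c-s["t"])@s["R"]; P[d<=0]=np.nan; return P
def ray(s,u,v,z):
    r=s["R"].T@np.array([(u-s["cx"])/s["fx"],(v-s["cy"])/s["fy"],1]); o=-s["R"].T@s["t"]
    return o+r*(z-o[2])/r[2]
def masks(img):
    h=cv2.cvtColor(img,cv2.COLOR_RGB2HSV); H,S,V=[h[...,i].astype(int) for i in range(3)]
    return dict(brown=((H<13)|(H>174))&(S>120)&(V<120), green=(H>60)&(H<90)&(S>50))
def fit(p):
    A=np.c_[2*p,np.ones(len(p))]; x=np.linalg.lstsq(A,(p**2).sum(1),rcond=None)[0]
    return x[:2],np.sqrt(x[2]+x[:2]@x[:2])
SEED=dict(big_brown_lid=(232,193),small_brown_lid=(331,193),big_green_lid=(184,208),small_green_lid=(206,258),
 big_brown_crock=(255,236),small_brown_crock=(385,212),big_green_crock=(358,250),small_green_crock=(280,182))
E
python3 - <<'E'
from meas import *
S={n:dict(np.load(f"{n}0.npz")) for n in("top","side")}
for n,s in S.items():
    P=cloud(s); M=masks(s["image"])
    f=np.abs(P[...,2])<15; print(n,"table z med",np.nanmedian(P[...,2][f]))
    for k,(u,v) in SEED.items():
        g=ray(S["top"],u,v,40)
        m=M["brown" if "brown" in k else "green"]&(np.hypot(P[...,0]-g[0],P[...,1]-g[1])<75)
        c=max(cv2.findContours(m.astype(np.uint8),0,1)[0],key=cv2.contourArea)
        Q=P[m]; big="big" in k
        if "lid" in k:
            t=Q[Q[:,2]>36]; kn=np.median(t,0)
            o=np.array([ray(s,a,b,12) for a,b in c[:,0]])
            print(k,len(Q),"knob",kn.round(1),len(t),"plate fit",*[np.round(x,1) for x in fit(o[:,:2])])
        else:
            H=76 if big else 62
            t=Q[Q[:,2]>H-8]; cc,r=fit(t[:,:2])
            e=cv2.fitEllipse(c)
            print(k,"rim",cc.round(1),r.round(1),len(t),"ztop",np.percentile(Q[:,2],97).round(1),"outline mid",[np.round(x,1) for x in fit(np.array([ray(s,a,b,H-3)[:2] for a,b in c[:,0]]))])
for n in S:
    s=S[n];P=cloud(s);im=s["image"].copy()
E
python3 -c "
import cv2
i=cv2.imread('pics/top0.png')[160:290,120:420];cv2.imwrite('pics/crop0.png',cv2.resize(i,None,fx=2.6,fy=2.6,interpolation=2))"
```

```text
top table z med 0.2689990158549915
big_brown_lid 705 knob [584.6 164.8  43.4] 51 plate fit [585.3 166.4] 48.6
small_brown_lid 369 knob [ 575.9 -160.7   43.4] 38 plate fit [ 576.6 -160.4] 34.8
big_green_lid 429 knob [540.8 320.2  43.9] 42 plate fit [547.1 318.3] 40.4
small_green_lid 224 knob [376.8 247.2  42.9] 28 plate fit [380.3 244.9] 26.2
big_brown_crock rim [437.   88.2] 48.4 203 ztop 80.5 outline mid [array([434.8,  88.4]), np.float64(51.4)]
small_brown_crock rim [ 506.3 -325.3] 34.5 135 ztop 65.8 outline mid [array([ 504.1, -321.9]), np.float64(38.6)]
big_green_crock rim [ 385.1 -229.9] 48.4 170 ztop 79.2 outline mid [array([ 383., -227.]), np.float64(51.8)]
small_green_crock rim [612.1   6.5] 34.5 99 ztop 66.0 outline mid [array([608.8,   7.4]), np.float64(37.1)]
side table z med 0.3242292730941811
big_brown_lid 985 knob [582.9 170.1  43.9] 80 plate fit [584.3 167.3] 50.0
small_brown_lid 302 knob [ 574.4 -153.8   42.5] 29 plate fit [ 576.8 -162.7] 36.9
big_green_lid 1535 knob [537.3 325.   43.9] 118 plate fit [539.2 322.6] 50.9
small_green_lid 807 knob [373.2 252.1  43.6] 87 plate fit [374.4 249.1] 36.7
big_brown_crock rim [435.9  91. ] 48.2 355 ztop 77.2 outline mid [array([425.3, 114.5]), np.float64(67.0)]
small_brown_crock rim [ 505.2 -323.9] 34.4 126 ztop 62.8 outline mid [array([ 497.2, -288.8]), np.float64(58.8)]
big_green_crock rim [ 383.4 -227.6] 48.4 263 ztop 76.8 outline mid [array([ 375.9, -189.9]), np.float64(76.2)]
small_green_crock rim [610.8   8.7] 34.5 231 ztop 62.8 outline mid [array([599. ,  32.4]), np.float64(55.0)]
```

View pics/crop0.png

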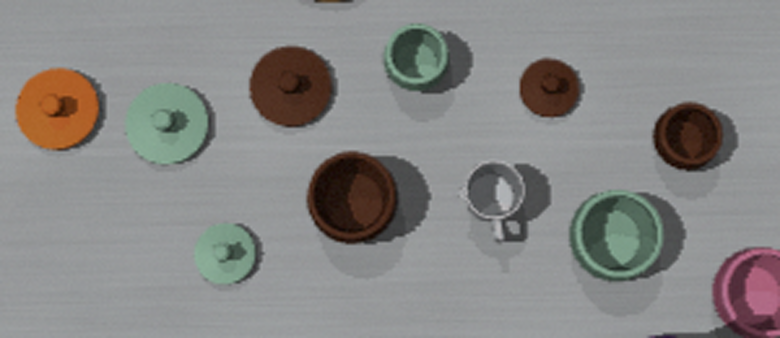

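The crop confirms the pairings: each green or brown lid and crock matches by size, the decoys are only orange, pink or purple, and the fitted radii match the stated sizes. Next I check reach, then hover over the first lid.

```bash
cat > pos.py <<'E'
import numpy as np
LID=dict(small_brown=(576.7,-161.5),big_green=(539.8,321.4),big_brown=(584.8,166.9),small_green=(375,248))
CROCK=dict(small_brown=(505.8,-324.6),big_green=(384.2,-228.8),big_brown=(436.4,89.6),small_green=(611.4,7.6))
Q=[0,0,1,0]
E
python3 - <<'E'
from rig import manip, planner, optics
from pos import *; import cv2
for D in(LID,CROCK):
    for k,(x,y) in D.items():
        for z in (20,170):
            j=planner.solve_ik([x,y,z],Q); print(k,z,None if j is None else np.round(j,2))
x,y=LID["small_brown"]
manip.move_ptp([x,y,190],Q); manip.move_gripper(50)
s=optics.snapshot("wrist"); np.savez("w1.npz",**s); cv2.imwrite("pics/w1.png",s["image"][:,:,::-1])
st=manip.read_state();print(st["clock"],st["tcp_pos"],st["grip_width"],s["fx"],s["cx"],s["cy"],s["R"],s["t"])
E
```

```text
small_brown 20 [-0.01  0.49 -0.1   0.   -0.98 -1.56]
small_brown 170 [-0.01  0.37  0.12  0.   -1.32 -1.56]
big_green 20 [ 0.79  0.54 -0.01  0.   -1.01 -2.36]
big_green 170 [ 0.79  0.43  0.21  0.   -1.35 -2.36]
big_brown 20 [ 0.53  0.51 -0.07  0.   -0.99 -2.11]
big_brown 170 [ 0.53  0.39  0.15  0.   -1.33 -2.11]
small_green 20 [ 0.93  0.25 -0.5   0.   -0.83 -2.51]
small_green 170 [ 0.93  0.09 -0.26  0.   -1.23 -2.51]
small_brown 20 [-0.31  0.5  -0.1   0.   -0.98 -1.26]
small_brown 170 [-0.31  0.38  0.13  0.   -1.32 -1.26]
big_green 20 [-0.18  0.24 -0.5   0.   -0.83 -1.39]
big_green 170 [-0.18  0.08 -0.26  0.   -1.23 -1.39]
big_brown 20 [ 0.56  0.24 -0.51  0.   -0.83 -2.13]
big_brown 170 [ 0.56  0.08 -0.27  0.   -1.23 -2.13]
small_green 20 [ 0.27  0.51 -0.06  0.   -0.99 -1.84]
small_green 170 [ 0.27  0.4   0.16  0.   -1.33 -1.84]
2.5167 [ 576.67671705 -161.6206325   190.01008059] 50.11507504494457 325.19226210127806 272.06934739496216 208.08073179164256 [[ 6.70753587e-04  9.99999670e-01  4.59417459e-04]
 [ 9.53216704e-01 -7.78249614e-04  3.02286799e-01]
 [ 3.02287057e-01  2.35164442e-04 -9.53216911e-01]] [ 160.82480012 -576.5459604   165.97433793]
```

View pics/w1.png

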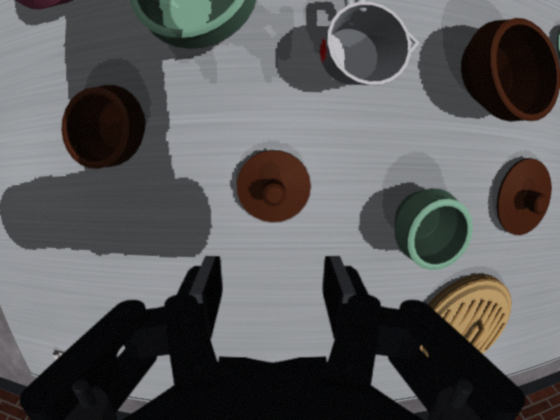

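The wrist view shows the small brown lid at (274,185), the knob at (272,190) and its crock at (103,125). I'll refine the positions from here using depth and geometry.

```bash
cat >> meas.py <<'E'
def wcloud(s):
    v,u=np.mgrid[:420,:560]; x=u-s["cx"]; y=v-s["cy"]; r=np.hypot(x,y)+1e-9; th=r/s["fx"]; d=s["depth"].astype(float)
    k=np.tan(th)/r; P=(np.stack([x*k*d,y*k*d,d],-1)-s["t"])@s["R"]; P[(d<=0)|(v>250)]=np.nan; return P
def lid_at(P,x,y,big):
    """plate edge circle and knob top, from points near (x,y)"""
    d=np.hypot(P[...,0]-x,P[...,1]-y); R=52 if big else 38
    q=P[(d<R+8)&(P[...,2]>7)&(P[...,2]<60)]
    h=cv2.minEnclosingCircle(q[:,:2].astype(np.float32)); k=q[q[:,2]>42]
    return np.round(h[0],1),round(h[1],1),np.round(k.mean(0),1),len(k)
def rim_at(P,x,y,big):
    d=np.hypot(P[...,0]-x,P[...,1]-y); H=76 if big else 62
    q=P[(d<(51 if big else 37)+8)&(np.abs(P[...,2]-H)<5)]
    c,r=fit(q[:,:2]); return c.round(1),round(r,1),round(float(np.median(q[:,2])),1),len(q)
E
python3 - <<'E'
from meas import *; from pos import *
P=wcloud(dict(np.load("w1.npz")))
print("table",np.nanmedian(P[...,2][np.abs(P[...,2])<10]))
for k in("small_brown","big_brown"): print(k,lid_at(P,*LID[k],"big" in k))
for k in CROCK: print(k,rim_at(P,*CROCK[k],"big" in k))
E
```

```text
table -0.1374221985060627
small_brown (array([ 578.1, -159.8]), 38.0, array([ 577.7, -159.6,   44.2]), 394)
big_brown (array([585.9, 166.7]), 52.5, array([585.8, 164.3,  44.3]), 191)
small_brown (array([ 508. , -324.9]), np.float64(34.8), 61.3, 1694)
big_green (array([ 388.4, -229.3]), np.float64(47.6), 75.3, 1209)
big_brown (array([438.8,  87.7]), np.float64(48.6), 75.2, 1823)
small_green (array([613.2,   6.3]), np.float64(34.7), 61.4, 1000)
```

```bash
cat > act.py <<'E'
from rig import manip, optics
from pos import *
def say(t): s=manip.read_state(); print(t,round(s["clock"],1),np.round(s["tcp_pos"],1),round(s["grip_width"],1),"F",np.round(s["contact_force"],1),"g",round(s["grasp_force"],1))
def pick(x,y):
    manip.move_gripper(50); manip.move_straight([x,y,60],speed=150)
    manip.move_straight([x,y,22],speed=50,threshold=8); say("down")
    manip.move_gripper(10,40); say("gripped")
    manip.move_straight([x,y,28],speed=30); manip.move_straight([x,y,175],speed=150); say("lifted")
def place(x,y,big):
    manip.move_straight([x,y,175],speed=180); h=(67 if big else 53)+22
    manip.move_straight([x,y,h+14],speed=120)
    manip.pause(.2); hit=manip.move_straight([x,y,h-4],speed=15,threshold=4); say(f"hit {hit} expect z {h}")
E
python3 - <<'E'
from act import *
pick(577.8,-160.2); place(507.3,-324.8,False)
E
```

```text
down 4.7 [ 578.1 -160.3   22.3] 50.0 F [-0.5  0.5 -0.5] g 0.0
gripped 5.0 [ 578.1 -160.3   22.5] 20.0 F [-0.1 -0.6  2.9] g 39.2
lifted 6.5 [ 577.2 -160.   173.8] 20.1 F [ 0.6 -0.5 -0.2] g 39.1
hit True expect z 75 9.6 [ 507.2 -324.9   75.4] 19.9 F [ 0.3 -0.1  4.1] g 39.5
```

```bash
cat >> act.py <<'E'
def release(name):
    import cv2
    x,y,z=manip.read_state()["tcp_pos"]
    manip.move_gripper(50); manip.move_straight([x,y,z+40],speed=80); manip.move_straight([x,y,190],speed=200)
    s=optics.snapshot("wrist"); np.savez(f"{name}.npz",**s); cv2.imwrite(f"pics/{name}.png",s["image"][:,:,::-1]); say("released"); return s
def seat(P,x,y,big):
    import cv2
    d=np.hypot(P[...,0]-x,P[...,1]-y); Z=67 if big else 53
    q=P[(d<(60 if big else 45))&(P[...,2]>Z+11)]; r=np.hypot(q[:,0]-x,q[:,1]-y)
    e=q[(r<(48 if big else 35))&(r>20)]; A=np.c_[e[:,:2]-[x,y],np.ones(len(e))]; c=np.linalg.lstsq(A,e[:,2],rcond=None)[0]
    k=q[q[:,2]>Z+42]
    print("seat: plate plane tilt deg",np.degrees(np.hypot(*c[:2])).round(2),"z",c[2].round(1),"expect ~",Z+16,"knob",k.mean(0).round(1),"circ",cv2.minEnclosingCircle(q[:,:2].astype(np.float32)))
E
python3 - <<'E'
from act import *; from meas import *
s=release("w2"); P=wcloud(s); seat(P,507.3,-324.8,False)
print("BG crock",rim_at(P,*CROCK["big_green"],True))
x,y=LID["big_green"]; manip.move_ptp([x,y,190],Q)
s=optics.snapshot("wrist"); np.savez("w3.npz",**s); P=wcloud(s); print(lid_at(P,x,y,True)); say("at BG")
print("BB lid",lid_at(P,*LID["big_brown"],True),"SG lid",lid_at(P,*LID["small_green"],False))
cv2.imwrite("pics/w3.png",s["image"][:,:,::-1])
E
```

```text
released 11.2 [ 506.7 -324.4  188.9] 50.1 F [-0.6  0.4  0.4] g 0.0
seat: plate plane tilt deg 0.33 z 68.3 expect ~ 69 knob [ 506.9 -324.1   97.1] circ ((507.5165100097656, -324.4227294921875), 38.129371643066406)
BG crock (array([ 386.6, -230.5]), np.float64(48.5), 75.4, 3116)
(array([541.1, 323. ]), 52.3, array([540.7, 323.4,  44.4]), 541)
at BG 13.6 [540.3 320.5 190.1] 49.8 F [0.5 0.1 0.4] g 0.0
BB lid (array([585.7, 167.5]), 52.2, array([585.1, 168.4,  44.2]), 358) SG lid (array([376.6, 249.1]), 38.1, array([376.6, 249.6,  44. ]), 361)
```

View pics/w2.png

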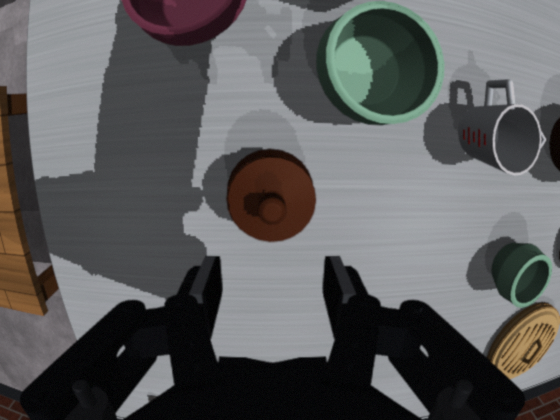

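View pics/w3.png

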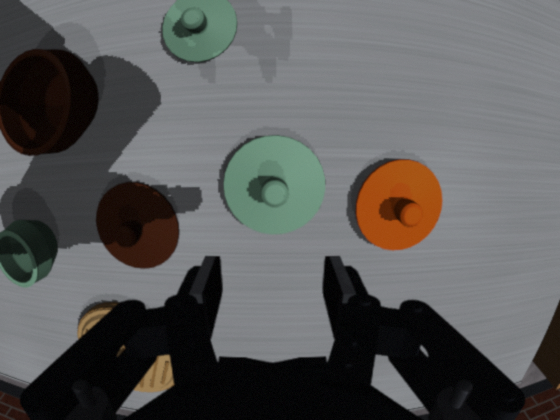

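w2 shows the small brown lid at (271,195), seated level and centred on its crock. w3 shows the big green lid at (274,185), with the orange decoy beside it at (399,204). Big green is next.

```bash
python3 - <<'E'
from act import *; from meas import *
pick(540.9,322.7); place(386.2,-230.0,True)
z=manip.read_state()["tcp_pos"][2]
if abs(z-89)<2:
    s=release("w4"); P=wcloud(s); seat(P,386.2,-230,True)
    x,y=LID["big_brown"]; manip.move_ptp([x,y,190],Q)
    s=optics.snapshot("wrist"); P=wcloud(s); print("BB lid",lid_at(P,x,y,True)); print("BB crock",rim_at(P,*CROCK["big_brown"],True),"SG crock",rim_at(P,*CROCK["small_green"],False))
    say("end")
E
```

```text
down 15.7 [541.1 322.9  22.3] 50.0 F [0.5 0.4 0.5] g 0.0
gripped 16.1 [541.2 322.9  22.7] 24.3 F [-0.4 -0.4  3.1] g 39.4
lifted 17.6 [540.3 322.4 173.7] 24.4 F [-0.5  0.8 -2.3] g 39.3
hit True expect z 89 22.7 [ 386.1 -230.    89.5] 24.2 F [0.3 1.1 4.8] g 39.8
released 24.2 [ 385.6 -229.6  189.1] 49.7 F [-0.2 -0.7 -0.6] g 0.0
seat: plate plane tilt deg 0.23 z 82.6 expect ~ 83 knob [ 385.3 -229.2  111.2] circ ((385.54107666015625, -229.60464477539062), 51.94132614135742)
BB lid (array([586.4, 167.2]), 52.2, array([585.8, 167.6,  44.4]), 547)
BB crock (array([439. ,  89.9]), np.float64(48.4), 75.3, 2179) SG crock (array([613.1,   8.6]), np.float64(34.7), 61.3, 1164)
end 25.9 [584.9 165.7 190.4] 50.0 F [ 0.4 -0.4 -0.6] g 0.0
```

```bash
python3 - <<'E'
from act import *; from meas import *
pick(586,167); place(438.5,89.4,True)
z=manip.read_state()["tcp_pos"][2]
if abs(z-89)<2:
    s=release("w5"); P=wcloud(s); seat(P,438.5,89.4,True); print("SG crock",rim_at(P,*CROCK["small_green"],False))
    x,y=376,249; manip.move_ptp([x,y,190],Q)
    P=wcloud(optics.snapshot("wrist")); l=lid_at(P,x,y,False); print("SG lid",l)
    lx,ly=l[0]
    assert abs(lx-376)<3 and abs(ly-249)<3
    pick(lx-.2,ly-.2); place(612.6,8,False)
    z=manip.read_state()["tcp_pos"][2]
    if abs(z-75)<2:
        s=release("w6"); seat(wcloud(s),612.6,8,False)
E
```

```text
down 28.1 [586.3 167.1  22.3] 49.6 F [ 0.2 -0.1 -0.8] g 0.0
gripped 28.4 [586.4 167.1  22.6] 24.4 F [ 0.4 -0.9  2.3] g 39.5
lifted 29.9 [585.3 166.9 173.8] 24.4 F [ 0.3 -0.4 -1.7] g 39.3
hit True expect z 89 32.8 [438.4  89.3  89.5] 24.3 F [-0.8  0.1  4.2] g 39.8
released 34.3 [437.8  89.3 189.1] 50.1 F [-0.6 -0.3 -1.1] g 0.0
seat: plate plane tilt deg 0.26 z 82.5 expect ~ 83 knob [437.7  90.1 111.3] circ ((438.13885498046875, 89.77706909179688), 52.12373733520508)
SG crock (array([0., 0.]), np.float64(0.0), nan, 0)
SG lid (array([376. , 249.2]), 38.3, array([375.7, 249.5,  44.2]), 389)
down 37.2 [376.  249.2  22.2] 50.2 F [ 0.5  0.  -0.5] g 0.0
gripped 37.6 [376.  249.2  22.4] 20.1 F [-0.5 -1.4  2.8] g 39.1
lifted 39.1 [375.3 248.6 174. ] 20.5 F [ 0.3  0.2 -1.1] g 39.1
hit True expect z 75 43.0 [612.6   7.9  75.3] 20.3 F [0.2 0.4 4.2] g 39.6
released 44.7 [611.9   8.  188.8] 50.2 F [ 0.1  0.2 -0.4] g 0.0
seat: plate plane tilt deg 0.24 z 68.3 expect ~ 69 knob [612.1   8.7  97.1] circ ((612.749267578125, 8.356618881225586), 38.26738739013672)
  return _methods._mean(a, axis=axis, dtype=dtype,
  ret = ret.dtype.type(ret / rcount)
```

```bash
python3 - <<'E'
from act import *; import cv2
s=optics.snapshot("side"); cv2.imwrite("pics/side1.png",s["image"][:,:,::-1])
E
```

```text
(no output)
```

View pics/side1.png

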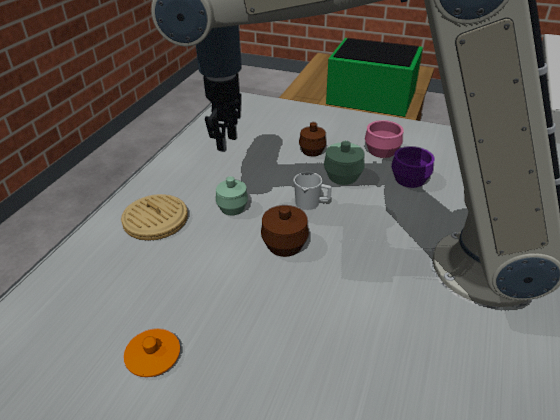

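The side view shows all four lids seated on their own crocks: (313,138), (345,160), (285,228) and (232,195). The cup (308,190) and bamboo lid (155,215) haven't moved, and the gripper is clear.

```bash
python3 -c "
from rig import job
print(job.job_done())"
```

```text
the job is handed in; nothing more can be done
None
```

All four lids are seated level on their matching crocks (measured tilt under 0.4°), the cup and bamboo lid stand where they were, and the job was handed in at about 45 s of the 96 s allowed.

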